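# Seat the last tube in the brazing fixture and hold it for clamping

## Robot

A 6-joint arm with a two-finger parallel gripper is mounted at the origin on the work surface. World frame = base frame: x ahead of the robot, y to its left, z up, the work surface at z = 0. Lengths are in m, angles in rad, forces in N, time in s.
With the tool pointing down it reaches from about 0.25 to 0.725 m from the base axis. Payload 4 kg.
Tool frame: the origin (TCP) lies on the centre line of the jaws, within the pads' length; the fingertips stand tip_reach ahead of it and the grasp point (between the pads) lies 5 mm behind it (tip_reach is the distance from the TCP to the fingertips, in m); z points along the fingers, y is the direction in which the jaws open and shut (so a half turn about z gives the same grasp; the last joint's range is limited). The gripper opens to 85 mm and grips with 20 to 120 N. Pads are 22 mm wide; open, the fingers measure 114 mm over their backs; the gripper's body (76 mm by 85 mm) begins 54 mm behind the grasp point. The pads swing forward as they close: fully open they stand 13 mm farther back than shut.
Start: joints at [1.178, 0.241, 0.005, 1.335, 0, 1.571], TCP at [0.191, 0.462, 0.245] pointing down, gripper open.
Joint ranges: [-2.72, 2.72], [-1.05, 1.87], [-1.09, 1.28], [-1.99, 2.15], [-1.42, 1.44], [-3.14, 3.14]. Speed limits (rad/s): [2.79, 2.79, 3.14, 3.14, 3.14, 3.14].

## Interface

Orientations are given as a unit quaternion [x, y, z, w].
In Python, from workcell import * gives the robot as it stands.
- The arm moves only by the tool arm_command, never from a script. Its arguments are lists of equal length, an entry for each row: "translation": the shift along the tool's x, y, z in cm, a list of three; "turn": the turn about the tool's z in rad; "hand": the closure, from 0 (fully open) to 1 (shut). In form: {"translation": [[x, y, z], ...], "turn": [turn, ...], "hand": [hand, ...]}. A call has 1 to 5 rows; each row is the pose to reach, as a shift and turn from the pose commanded when the call began, along the tool's axes at that moment; what a row does not reach only later rows make up. A row lasts 1/12 s, in which the tool goes at most 41.7 mm and 7.16 degrees, less where a joint would pass 70% of its speed; a pose out of reach is approached as far as the arm can. A call with a gripper value outside its range is refused whole. The fingers move at their own pace and stop on an object; the grip force is fixed at half the most. Time passes only in rows, so rows that repeat a pose let the fingers close. It gives the time, the measured TCP pose, the force and the opening at its end, in the units of the state.
- get_obs(): the state, without advancing time (a new reading comes with each control period).
- camera(name): name is "side" or "top"; returns (picture, depth): 384x512x3 uint8, red, green, blue; 384x512 float32, m along the optical axis (not along the pixel's ray), 0 where there is no reading.
- camera_info(name): a dict with "mtx" (3x3 intrinsics, pixels), "dist_coeffs" ([k1, k2, p1, p2, k3] as OpenCV has them; the pictures are not rectified), "world_to_cam" (4x4, takes a point from world to camera coordinates). Camera axes: x right, y down, z forward; pixel columns grow to the right and rows downward; lengths in m; the calibration is good to about 2 mm. A picture is of the moment at which its call begins. camera_info takes no time and is no camera call.
- job_done(): hands the job in, once; it reports no verdict.
Trained networks look in the newest picture that a camera, given by its name, has taken for a name from the list of things; names that differ only in an ending like _2 or _b are one class to them, and where a whole thing is asked for, a point or a joint stands for the part that bears it (a point fixed in the world has none). Each returns a list of dicts, best first, with "conf" (0 to 1); they miss things now and then, are a little off and sometimes report something else, mostly with a low value. They report only what shows in the picture. A call takes as long as a camera call.
- search_frame(camera, name): "location" ([row, column] in pixels, amid what is visible of it).
- spot_point(camera, name): "location" ([row, column] in pixels: a listed point, or the origin of a listed thing).
The state is a dict: "clock": time; "joint_pos": joint angles; "joint_vel": joint speeds; "tau": joint torques, N m; "eef_pos": TCP position; "tool_rot": TCP orientation; "ft_force": force on the tool from outside, world axes, zero at the start; "ft_torque": the same for the moment, N m; "grip_width": finger opening in m.
Only numpy, scipy, OpenCV 4.12 (cv2) and the standard library are available. Lean on these libraries where they do the work, as an engineer would, in place of code of your own. Each camera call takes 0.05 s, during which the arm holds its last target. There are 200 camera calls.

## Task

The flux pot stands in front of the empty bay of the brazing fixture, in the way: slide it sideways onto the other painted ring, without lifting or tipping it. Then take the loose brass tube from the wooden rest, lay it in the two V supports of the empty bay, collar towards the open front, and push its plain end in behind the lip of the back plate, by feel, until the spring stop there is fully pressed in, firmly but without ramming it. Finish while holding the tube pressed home like that, since the spring would push it out again before I can clamp it; leave the other things on the bench where they are.

Things in the scene. Friction and masses are not known exactly. Their poses are not given: they have to be found in the camera images.
- tube: the loose brass tube in the wooden rest: 22 mm diameter, 150 mm long, about 0.17 kg; one end plain, the other with a collar 28 mm in diameter and 14 mm long. Origin: middle of the tube, on its axis, which lies 45 mm above the table at the start; x runs along the tube from the collar end to the plain end
- plain_end (a point): centre of the loose tube's plain end face, 75 mm from its middle
- rest: fixed wooden rest under the loose tube, 120 x 50 mm, base 12 mm high. Its two notched uprights stand 39 to 57 mm either side of its middle (along its x, the tube's direction) and end 6 mm below the tube's axis: fingers fit round the middle of the tube from above. Origin: centre of its underside
- nest: the empty bay, one of the two end bays of the dark steel fixture. Fixed. Origin: on the fixture's 12 mm base plate, straight under the line of the tube's axis; x points level from the open front to the back plate, z up. Two V supports, 44 mm wide, 45 mm high, stand at x = -30 to -18 and 60 to 72 mm; fingers fit between them. A seated tube's axis is 45 mm above the origin, along x
- home (a point): a point of the empty bay (axes as nest, at x = 25, z = 45 mm of it) where the middle of the tube is when the tube lies in the V's and is fully home
- lip (a point): middle of the lip's front edge over the empty bay (at x = 80 mm of nest), on its underside, which is 2 mm above the top of a seated tube. The lip is 7 mm thick and overhangs 25 mm from the back plate; the back plate's top is 90 mm above the table. A tube whose plain end is short of this edge can be lowered into the V's from above; home, its end is 20 mm behind it
- fixture: dark steel brazing fixture, fixed: base plate 270 x 300 x 12 mm with a back plate. Three bays 82 mm apart; the middle one and one end bay hold tubes under steel bridge clamps (up to 67 mm above the base plate). Origin: on the table, under the middle bay; axes as nest
- stop (a joint): spring stop hidden under the lip of the empty bay, a 20 mm steel button pushed in along x by the tube's plain end: 0 = out (face 12 mm behind the lip's edge), 0.008 m = fully in, at a hard end. About 3.6 N starts it, 8.4 N takes it to the end, plus the tube's friction; then the force rises steeply. It pushes the tube back when let go. Up to 50 N does no harm
- pot: squat stainless flux pot with its lid on, 66 mm in diameter, 53 mm high, a small flat black knob on top up to 64 mm; about 0.45 kg, on the fixture's base plate. Origin: centre of its underside; z up. The steel drags on the plate (friction up to about 1), so it tips if pushed or pulled high up: take or push it low, below half its height; clear space all round for the fingers
- mark: the free one of the two painted rings (84 mm diameter, thin white line on the base plate, nothing to feel) in front of the two end bays: the pot goes here. Origin: its centre, 12 mm above the table. Each ring is 90 mm in front of (-x of) its bay's origin, so they are 164 mm apart; the way between them is clear
- clamp: small steel bridge clamp lying on the bench, 46 x 14 x 18 mm, bystander; origin centre of underside
- jar: plastic jar with yellow lid, 64 mm diameter, 85 mm high, bystander; origin centre of underside
- wirebrush: hand brush lying on the bench, bystander; origin under its middle
- wrench: steel wrench lying on the bench, bystander; origin under its middle
- mug: white mug, 76 mm diameter, 85 mm high, bystander; origin centre of underside
- sleeve: short brass sleeve standing on end, 28 mm diameter, 30 mm high, bystander; origin centre of underside

How it is judged:
On the way, in this order (a step that is already met when the one before it is completed fails the run):
1. the flux pot stands on the other painted ring (horizontal distance between pot and mark below 0.015 m and height (world z) of pot below 0.016 m and angle between pot's own z axis and vertical below 0.06 rad), for 0.3 s.
2. the tube lies in the empty bay, its plain end behind the lip, the spring stop fully in (x of plain_end in the frame of nest above 0.097 m and value of joint stop above 0.0065 m and x of tube in the frame of nest between 0.022 and 0.029 m and z of tube in the frame of nest between 0.0415 and 0.0485 m and y of tube in the frame of nest between -0.0035 and 0.0035 m and angle between the x axis of tube and the x axis of nest, either way round below 0.06 rad), for 0.2 s.
At the end, for the whole second after the job is handed in: Fingers still on the tube with over 4 N; stop in over 6.5 of 8 mm; tube at rest in the V's of the empty bay (axis within 3.5 mm, 0.06 rad), plain end behind the lip, its middle at x = 22 to 29 mm of the bay; pot upright on the base plate within 15 mm of the other ring's centre (all of step 1 and all of step 2 and contact force between the fingers and tube above 4 N and linear speed of tube below 0.01 m/s); the arm keeps its last pose, push and grip.
It fails at once if the pot lifted more than 6 mm off the base plate or tipped by more than 0.15 rad (height (world z) of pot above 0.018 m or angle between pot's own z axis and vertical above 0.15 rad).
It fails at once if the tube rammed against the bay or its stop with more than 50 N (contact force between tube and nest above 50 N).
It fails at once if a bystander moved by more than 25 mm (distance of any of clamp, jar, wirebrush, wrench, mug, sleeve from where it was at the start of the episode above 0.025 m).
It also fails if it takes over 58 s, if anything falls off the work surface, if the arm or the gripper's body presses on something with over 40 N, if the wrist force passes 120 N, or if a joint passes its speed limit or range.

## Working session

There is one attempt and no reset: what is moved stays moved. The work goes in short steps, Python scripts to look and compute and a tool call to move; the robot and the scene stay as the last step left them, time stands still between calls to the robot, and variables do not carry over. Pictures are saved under pics/ and viewed, about 8 in all and at most 12, crops included, and the job is handed in when it is done.

Besides the shell and the picture viewer there is one more tool, called after "Emit:" as name(argument=value, ...) on one line, values as JSON. arm_command: Moves the arm, as the interface text tells. Its arguments: {"type":"object","properties":{"translation":{"type":"array","items":{"type":"array","items":{"type":"number"}}},"turn":{"type":"array","items":{"type":"number"}},"hand":{"type":"array","items":{"type":"number"}}},"required":["translation","turn","hand"]}

```bash
ls; mkdir -p pics; cat > h.py <<'E'
from workcell import *
import numpy as np, cv2
from scipy.spatial.transform import Rotation as R
def px2w(cam,rc,depth=None,z=None):
    i=camera_info(cam);K=np.array(i["mtx"],float);T=np.array(i["world_to_cam"],float)
    n=cv2.undistortPoints(np.array([[[rc[1],rc[0]]]],float),K,np.array(i["dist_coeffs"],float))[0,0]
    Ti=np.linalg.inv(T);d=Ti[:3,:3]@np.array([n[0],n[1],1.]);o=Ti[:3,3]
    s=depth if depth is not None else (z-o[2])/d[2]
    return o+s*d
E
python3 - <<'E'
from h import *
o=get_obs();print(o)
for c in("top","side"):
    p,d=camera(c);cv2.imwrite(f"pics/{c}0.png",p[:,:,::-1]);np.save(f"pics/{c}0.npy",d)
    i=camera_info(c);print(c,np.linalg.inv(i["world_to_cam"])[:3,3])
    for n,z in(("tube",.045),("plain_end",.045),("rest",0),("nest",.012),("home",.057),("lip",.07),("fixture",0),("pot",.012),("mark",.012),("jar",0),("mug",0),("clamp",0),("sleeve",0),("wrench",0),("wirebrush",0)):
        r=spot_point(c,n)[:2]
        print(n,[(np.round(q["location"]),round(q["conf"],2),np.round(px2w(c,q["location"],z=z),4)) for q in r])
E
```

```text
pics
{'clock': 0.0, 'joint_pos': array([1.17799698e+00, 2.41421270e-01, 3.70637602e-03, 1.33519536e+00,
       1.64572180e-05, 1.57081028e+00]), 'joint_vel': array([-0.00032773,  0.00082295, -0.00017255, -0.00151186, -0.00094933,
       -0.00111324]), 'tau': array([ 1.40399770e-03, -3.72315502e+01,  2.52408671e+01,  1.69319159e-02,
        1.97235909e-04,  3.13477628e-06]), 'eef_pos': array([0.19115022, 0.46135905, 0.24440198]), 'tool_rot': array([ 1.95146235e-01,  9.80773587e-01, -1.03503821e-03, -2.14318221e-04]), 'ft_force': array([-0.22345828,  0.14197689,  0.05276596]), 'ft_torque': array([-0.05836163, -0.0550217 , -0.00754588]), 'grip_width': 0.08528533429274894}
top [ 0.28503484 -0.00427423  1.33194418]
tube [(array([227., 149.]), 0.63, array([0.4504, 0.3082, 0.045 ]))]
plain_end [(array([203., 164.]), 0.79, array([0.5243, 0.2715, 0.045 ]))]
rest [(array([228., 154.]), 0.92, array([0.4545, 0.3061, 0.    ])), (array([205., 161.]), 0.72, array([0.5261, 0.2905, 0.    ]))]
nest [(array([205., 272.]), 0.61, array([ 0.5425, -0.0528,  0.012 ]))]
home []
lip [(array([179., 278.]), 0.6
[... 1640 characters left out ...]
0.    ]))]
pot [(array([223., 209.]), 0.61, array([ 0.4593, -0.0302,  0.012 ]))]
mark [(array([184., 204.]), 0.69, array([0.4686, 0.1162, 0.012 ]))]
jar [(array([124., 242.]), 0.94, array([0.6425, 0.399 , 0.    ]))]
mug [(array([170., 308.]), 0.68, array([0.7806, 0.1187, 0.    ])), (array([152., 231.]), 0.58, array([0.5732, 0.2567, 0.    ]))]
clamp [(array([301., 290.]), 0.47, array([ 0.5956, -0.2774,  0.    ]))]
sleeve [(array([210., 252.]), 0.58, array([ 0.5776, -0.0014,  0.    ])), (array([152., 231.]), 0.48, array([0.5748, 0.2568, 0.    ]))]
wrench [(array([341., 342.]), 0.75, array([ 0.6678, -0.3814,  0.    ]))]
wirebrush [(array([278., 169.]), 0.98, array([ 0.3502, -0.1614,  0.    ]))]
```

```bash
python3 - <<'E'
import cv2
a=cv2.imread("pics/top0.png")[110:290,110:390];cv2.imwrite("pics/a.png",cv2.resize(a,None,fx=2.85,fy=2.85,interpolation=cv2.INTER_CUBIC))
a=cv2.imread("pics/side0.png")[100:320,130:400];cv2.imwrite("pics/b.png",cv2.resize(a,None,fx=2.7,fy=2.7,interpolation=cv2.INTER_CUBIC))
E
```

```text
(no output)
```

View pics/a.png

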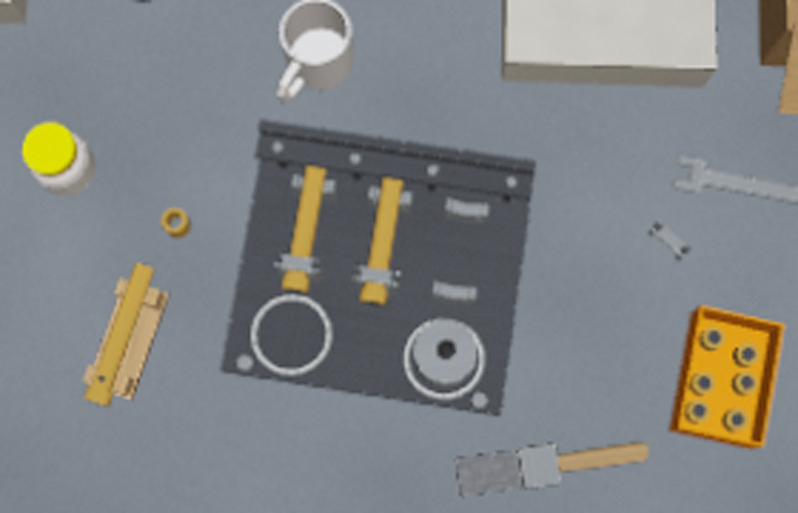

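View pics/b.png

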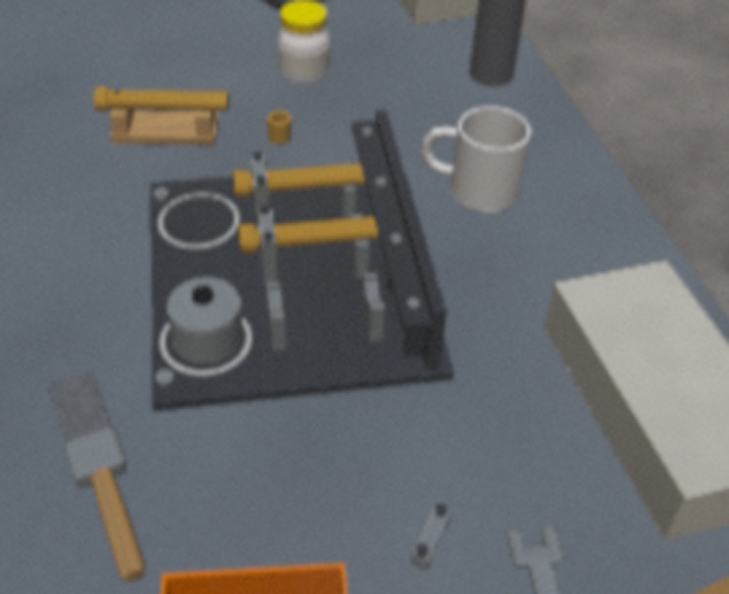

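```bash
cat > m.py <<'E'
from h import *
def grid(c,mask,z=None,d=None):
    return np.array([px2w(c,rc,depth=None if d is None else d[rc[0],rc[1]],z=z) for rc in np.argwhere(mask)])
def comps(c,p,d,zmin,zmax):
    hsv=cv2.cvtColor(p,cv2.COLOR_RGB2HSV)
    m=((abs(hsv[...,0].astype(int)-21)<6)&(hsv[...,1]>130)).astype(np.uint8)
    n,l,s,_=cv2.connectedComponentsWithStats(m)
    for k in range(1,n):
        if s[k,4]<60: continue
        P=grid(c,l==k,d=d);P=P[(P[:,2]>zmin)&(P[:,2]<zmax)]
        if len(P)<40: continue
        vx,vy,x,y=cv2.fitLine(P[:,:2].astype(np.float32),cv2.DIST_L1,0,.01,.01).ravel()
        t=(P[:,:2]-[x,y])@[vx,vy]
        print(c,"comp n",s[k,4],"mid",np.round([x+vx*(t.max()+t.min())/2,y+vy*(t.max()+t.min())/2],4),"len",round(float(np.ptp(t)),4),"ang",round(float(np.arctan(vy/vx)),4),"zmed/max",np.round([np.median(P[:,2]),P[:,2].max()],4))
E
python3 - <<'E'
from m import *
for c in("top","side"):
    p=cv2.imread(f"pics/{c}0.png")[:,:,::-1].copy();d=np.load(f"pics/{c}0.npy")
    comps(c,p,d,.03,.09)
    # rings / pot
    g=p.min(2)
    for nm,ctr in(("free",(.4585,.112)),("pot",(.456,-.040))):
        P=grid(c,(g>135),z=.012);r=np.hypot(*(P[:,:2]-ctr).T);Q=P[(r<.055)&(r>.030)]
        x=Q[:,:2]
        # circle fit, fixed R=.0413
        from scipy.optimize import least_squares
        f=least_squares(lambda q:np.hypot(*(x-q).T)-.0413,ctr,loss="soft_l1",f_scale=.001)
        print(c,nm,len(x),np.round(f.x,4),f.cost)
    # pot top by depth
    P=grid(c,(d>0)&(abs(np.arange(384)[:,None]-(234 if c=="top" else 215))<25)&(abs(np.arange(512)[None]-(266 if c=="top" else 206))<25),d=d)
    Q=P[(P[:,2]>.060)&(P[:,2]<.071)&(np.hypot(*(P[:,:2]-(.456,-.04)).T)<.05)]
    if len(Q): print("pot lid",len(Q),Q.mean(0),(Q.max(0)+Q.min(0))/2,np.ptp(Q,axis=0))
    Q=P[(P[:,2]>.0715)&(P[:,2]<.09)]
    if len(Q): print("knob",len(Q),Q.mean(0))
E
```

```text
top comp n 783 mid [ 0.8782 -0.4966] len 0.1322 ang 1.1926 zmed/max [0.0327 0.0407]
top comp n 213 mid [0.5882 0.1132] len 0.0956 ang -0.0872 zmed/max [0.0653 0.0728]
top comp n 215 mid [0.5808 0.0318] len 0.0965 ang -0.1162 zmed/max [0.065  0.0732]
top comp n 349 mid [0.4504 0.2986] len 0.1468 ang -0.2234 zmed/max [0.0528 0.0615]Traceback (most recent call last):
  File "<stdin>", line 4, in <module>
  File "m.py", line 10, in comps
    P=grid(c,l==k,d=d);P=P[(P[:,2]>zmin)&(P[:,2]<zmax)]
  File "m.py", line 3, in grid
    return np.array([px2w(c,rc,depth=None if d is None else d[rc[0],rc[1]],z=z) for rc in np.argwhere(mask)])
                     ~~~~^^^^^^^^^^^^^^^^^^^^^^^^^^^^^^^^^^^^^^^^^^^^^^^^^^^^^^
  File "h.py", line 5, in px2w
    i=camera_info(cam);K=np.array(i["mtx"],float);T=np.array(i["world_to_cam"],float)
ValueError: time passes only in moves, steps and waits
```

```bash
cat > h.py <<'E'
from workcell import *
import numpy as np, cv2, functools
from scipy.spatial.transform import Rotation as R
info=functools.lru_cache(camera_info)
def px2w(cam,rc,depth=None,z=None):
    i=info(cam);K=np.array(i["mtx"],float);T=np.array(i["world_to_cam"],float)
    rc=np.atleast_2d(np.array(rc,float))
    n=cv2.undistortPoints(np.ascontiguousarray(rc[:,None,::-1]),K,np.array(i["dist_coeffs"],float))[:,0]
    Ti=np.linalg.inv(T);d=np.c_[n,np.ones(len(n))]@Ti[:3,:3].T;o=Ti[:3,3]
    s=np.asarray(depth) if depth is not None else (z-o[2])/d[:,2]
    return np.squeeze(o+np.reshape(s,(-1,1))*d)
E
sed -i 's/^    return np.array(\[px2w.*/    a=np.argwhere(mask);return px2w(c,a,depth=None if d is None else d[mask],z=z)/' m.py
cat > run1.py <<'E'
from m import *
from scipy.optimize import least_squares
for c in("top","side"):
    p=cv2.imread(f"pics/{c}0.png")[:,:,::-1].copy();d=np.load(f"pics/{c}0.npy")
    comps(c,p,d,.044,.08)
    g=p.min(2)
    for nm,ctr in(("free",(.4585,.112)),("pot",(.456,-.040))):
        P=grid(c,(g>135),z=.012);r=np.hypot(*(P[:,:2]-ctr).T);x=P[(r<.055)&(r>.030)][:,:2]
        f=least_squares(lambda q:np.hypot(*(x-q).T)-.0413,ctr,loss="soft_l1",f_scale=.001)
        print(c,nm,len(x),np.round(f.x,4),f.cost)
    P=grid(c,d>0,d=d);near=np.hypot(*(P[:,:2]-(.456,-.04)).T)<.055
    Q=P[near&(P[:,2]>.060)&(P[:,2]<.071)]
    print("lid",len(Q),Q.mean(0).round(4),((Q.max(0)+Q.min(0))/2).round(4),np.ptp(Q,axis=0).round(4))
    Q=P[near&(P[:,2]>.072)];print("knob",len(Q),Q.mean(0).round(4))
    Q=P[(abs(P[:,2]-.090)<.006)&(abs(P[:,0]-.64)<.06)&(abs(P[:,1])<.2)]
    if len(Q):print("back",len(Q),Q.mean(0).round(4),cv2.fitLine(Q[:,:2].astype(np.float32),cv2.DIST_L1,0,.01,.01).ravel())
E
python3 run1.py
```

```text
top comp n 213 mid [0.5882 0.1132] len 0.0956 ang -0.0872 zmed/max [0.0653 0.0728]
top comp n 215 mid [0.5808 0.0318] len 0.0965 ang -0.1162 zmed/max [0.065  0.0732]
top comp n 349 mid [0.4503 0.2979] len 0.1468 ang -0.2447 zmed/max [0.0528 0.0615]
top comp n 1100 mid [ 0.4421 -0.3332] len 0.1518 ang 0.2103 zmed/max [0.0489 0.0551]
top free 105 [0.4644 0.1242] 0.0001266756681562837
top pot 194 [ 0.449  -0.0379] 0.0006062006935566748
lid 283 [ 0.4519 -0.0369  0.0631] [ 0.4516 -0.0359  0.0651] [0.0624 0.0617 0.01  ]
knob 34 [ 0.4517 -0.0366  0.0754]
back 408 [0.6573 0.022  0.0891] [0.09666496 0.995317   0.6646338  0.09799835]
side comp n 2435 mid [0.7378 1.0362] len 0.3476 ang 0.0008 zmed/max [0.0669 0.0799]
side comp n 286 mid [0.4519 0.2924] len 0.1466 ang -0.2427 zmed/max [0.0532 0.0639]
side comp n 219 mid [0.5904 0.1061] len 0.0947 ang -0.0985 zmed/max [0.0647 0.0719]
side comp n 277 mid [0.5815 0.0252] len 0.0961 ang -0.1154 zmed/max [0.0653 0.0722]
side comp n 62 mid [0.5082 0.0313] len 0.0221 ang 0.5064 zmed/max [0.0676 0.0746]
side comp n 6714 mid [ 0.8346 -0.4453] len 0.2228 ang 0.3084 zmed/max [0.0667 0.08  ]
side comp n 2045 mid [ 0.4359 -0.3776] len 0.1241 ang -0.1729 zmed/max [0.0506 0.0532]
side free 12 [0.4682 0.1322] 6.766358229529452e-06
side pot 51 [ 0.4515 -0.0342] 2.700066122545448e-05
lid 391 [ 0.4529 -0.0422  0.0645] [ 0.4533 -0.0377  0.0653] [0.0635 0.0649 0.0105]
knob 45 [ 0.4528 -0.039   0.0759]
back 419 [0.6565 0.0054 0.0912] [0.10572956 0.9943949  0.6568542  0.01001372]
```

```bash
cat > go.py <<'E'
import sys
from h import *
# usage: go.py x y z yaw(tool y axis angle)  -> translation cm in tool axes, turn
t=list(map(float,sys.argv[1:5]));o=get_obs()
r=R.from_quat(o["tool_rot"]);d=r.inv().apply(np.array(t[:3])-o["eef_pos"])*100
yv=r.apply([0,1,0]);cur=np.arctan2(yv[1],yv[0]);w=(t[3]-cur+np.pi/2)%np.pi-np.pi/2
print("trans cm",d.round(2),"turn",round(-w,3),"pos",o["eef_pos"].round(4),"yaw",round(cur,3),"F",o["ft_force"].round(1),"w",round(o["grip_width"],4),"t",o["clock"])
E
cat > run2.py <<'E'
from m import *
import workcell
print([n for n in dir(workcell) if not n.startswith("__")],getattr(workcell,"tip_reach",None))
from scipy.optimize import minimize
u=np.array([.995,-.0998]);v=np.array([.0998,.995])
for c in("top","side"):
    p=cv2.imread(f"pics/{c}0.png");g=p.min(2).astype(np.float32);d=np.load(f"pics/{c}0.npy")
    i=info(c);T=np.array(i["world_to_cam"]);a=np.linspace(0,2*np.pi,180)
    def ring(q,r):
        P=np.c_[q[0]+r*np.cos(a),q[1]+r*np.sin(a),np.full(180,.012)]
        xy=cv2.projectPoints(P,cv2.Rodrigues(T[:3,:3])[0],T[:3,3],np.array(i["mtx"]),np.array(i["dist_coeffs"]))[0][:,0].astype(np.float32)
        return cv2.remap(g,xy[:,0],xy[:,1],cv2.INTER_LINEAR).ravel()
    best=max(((ring((x,y),.0412).mean(),x,y) for x in np.arange(.44,.48,.001) for y in np.arange(.09,.14,.001)))
    print(c,"free ring",best)
    P=grid(c,d>0,d=d);q=(P[:,:2]-(.5728,-.0494));X=q@u;Y=q@v;Z=P[:,2]
    s=(abs(Y)<.03)&(Z>.045)&(Z<.065)&(X>-.11)&(X<.1)
    h,e=np.histogram(X[s],np.arange(-.11,.1,.006));print("V x",[(round(k,3),int(n)) for k,n in zip(e,h) if n])
    for lo,hi in((-.09,-.02),(.0,.06)):
        k=s&(X>lo)&(X<hi)
        if k.any():print("V",X[k].mean().round(4),np.ptp(X[k]).round(4),"Ymid",Y[k].mean().round(4),(Y[k].min()+Y[k].max()).round(4)/2,np.ptp(Y[k]).round(4),"Zmax",Z[k].max())
    s=(abs(Y)<.03)&(Z>.07)&(Z<.1);h,e=np.histogram(X[s&(abs(X)<.2)],np.arange(-.0,.12,.005));print("lip/back",[(round(k,3),int(n)) for k,n in zip(e,h) if n])
E
python3 run2.py; python3 go.py .4525 -.0375 .16 1.471
```

```text
['Unreachable', 'camera', 'camera_info', 'get_obs', 'job_done', 'search_frame', 'spot_point', 'tip_reach'] 0.014
top free ring (np.float32(162.66637), np.float64(0.466), np.float64(0.12600000000000003))
V x [(np.float64(-0.11), 31), (np.float64(-0.104), 33), (np.float64(-0.098), 28), (np.float64(-0.092), 4), (np.float64(-0.068), 9), (np.float64(-0.062), 23), (np.float64(-0.056), 20), (np.float64(0.022), 11), (np.float64(0.028), 29), (np.float64(0.034), 21)]
V -0.0576 0.0126 Ymid -0.0001 0.00055 0.0435 Zmax 0.06157994831820712
V 0.032 0.0137 Ymid 0.0009 0.0012 0.0432 Zmax 0.06105612036868813
lip/back [(np.float64(0.045), 32), (np.float64(0.05), 31), (np.float64(0.055), 35), (np.float64(0.06), 33), (np.float64(0.065), 32), (np.float64(0.07), 59), (np.float64(0.075), 33), (np.float64(0.08), 25)]
side free ring (np.float32(120.305244), np.float64(0.468), np.float64(0.12800000000000003))
V x [(np.float64(-0.11), 30), (np.float64(-0.104), 40), (np.float64(-0.098), 37), (np.float64(-0.092), 19), (np.float64(-0.068), 4), (np.float64(-0.062), 40), (np.float64(-0.056), 39), (np.float64(0.022), 8), (np.float64(0.028), 39), (np.float64(0.034), 36)]
V -0.0593 0.0398 Ymid -0.0008 -0.001 0.0447 Zmax 0.0634597446006232
V 0.0332 0.0123 Ymid -0.0009 -0.00115 0.0456 Zmax 0.058863484350624606
lip/back [(np.float64(0.045), 27), (np.float64(0.05), 38), (np.float64(0.055), 36), (np.float64(0.06), 34), (np.float64(0.065), 35), (np.float64(0.07), 65), (np.float64(0.075), 36), (np.float64(0.08), 33), (np.float64(0.085), 1)]
trans cm [-43.24 -36.15   8.53] turn -0.293 pos [0.1914 0.4619 0.2453] yaw 1.178 F [ 0.  -0.3  0.5] w 0.0855 t 1.6
```

Emit:
arm_command(translation=[[-2.9, -2.4, 0.5], [-5.8, -4.8, 1.0], [-8.7, -7.2, 1.5], [-11.6, -9.6, 2.0], [-14.5, -12, 2.5]], turn=[0, 0, 0, 0, 0], hand=[0, 0, 0, 0, 0])

```text
clock: 2.02
eef_pos: [0.2798, 0.2941, 0.2202]
tool_rot: [0.195, 0.981, 0.0, 0.0]
ft_force: [0.8, -0.1, -1.0]
grip_width: 0.0855
```

Emit:
arm_command(translation=[[-2.9, -2.4, 0.5], [-5.8, -4.8, 1.0], [-8.7, -7.2, 1.5], [-11.6, -9.6, 2.0], [-14.5, -12, 2.5]], turn=[0, 0, 0, 0, 0], hand=[0, 0, 0, 0, 0])

```text
clock: 2.43
eef_pos: [0.368, 0.1275, 0.1954]
tool_rot: [0.195, 0.981, 0.0, 0.0]
ft_force: [0.7, 1.5, -0.4]
grip_width: 0.0854
```

Emit:
arm_command(translation=[[-2.9, -2.4, 0.7], [-5.8, -4.8, 1.4], [-8.7, -7.2, 2.1], [-11.6, -9.6, 2.8], [-14.2, -12.1, 3.5]], turn=[-0.06, -0.12, -0.18, -0.24, -0.293], hand=[0, 0, 0, 0, 0])

```text
clock: 2.85
eef_pos: [0.4534, -0.039, 0.1602]
tool_rot: [0.049, 0.999, 0.0, 0.001]
ft_force: [1.3, 1.0, -0.1]
grip_width: 0.0856
```

```bash
python3 go.py .4525 -.0375 .03 1.471
```

```text
trans cm [ 0.13  0.13 13.02] turn 0.002 pos [ 0.4534 -0.039   0.1602] yaw 1.473 F [ 1.3  1.  -0.1] w 0.0856 t 2.85
```

Emit:
arm_command(translation=[[0.1, 0.1, 3.5], [0.1, 0.1, 7], [0.1, 0.1, 10], [0.1, 0.1, 12], [0.1, 0.1, 13.1]], turn=[0, 0, 0, 0, 0], hand=[0, 0, 0, 0, 0])

```text
clock: 3.27
eef_pos: [0.4493, -0.036, 0.0266]
tool_rot: [0.05, 0.999, 0.0, -0.002]
ft_force: [1.1, 0.5, 0.0]
grip_width: 0.0853
```

Emit:
arm_command(translation=[[0, 0, 0], [0, 0, 0], [0, 0, 0], [0, 0, 0], [0, 0, 0]], turn=[0, 0, 0, 0, 0], hand=[0.1, 0.2, 0.3, 0.4, 0.4])

```text
clock: 3.68
eef_pos: [0.4519, -0.0358, 0.03]
tool_rot: [0.05, 0.999, -0.0, 0.001]
ft_force: [-0.3, -0.8, -2.2]
grip_width: 0.0645
```

```bash
python3 go.py .466 .126 .03 1.471
```

```text
trans cm [ 0.21 16.24  0.  ] turn 0.0 pos [ 0.4519 -0.0358  0.03  ] yaw 1.471 F [-0.3 -0.8 -2.2] w 0.0645 t 3.6833
```

Emit:
arm_command(translation=[[0, 0, 0], [0, 0.7, 0], [0, 1.7, 0], [0, 2.9, 0], [0, 4.2, 0]], turn=[0, 0, 0, 0, 0], hand=[0.5, 0.5, 0.5, 0.5, 0.5])

```text
clock: 4.1
eef_pos: [0.4563, 0.0059, 0.03]
tool_rot: [0.05, 0.999, -0.001, 0.001]
ft_force: [-0.1, -3.2, 1.6]
grip_width: 0.0644
```

```bash
python3 go.py .466 .126 .03 1.471
```

```text
trans cm [ 0.25 12.04 -0.02] turn -0.001 pos [0.4563 0.0059 0.03  ] yaw 1.47 F [-0.1 -3.2  1.6] w 0.0644 t 4.1
```

Emit:
arm_command(translation=[[0, 1.4, 0], [0.1, 2.8, 0], [0.1, 4.2, 0], [0.1, 5.6, 0], [0.1, 7.0, 0]], turn=[0, 0, 0, 0, 0], hand=[0.5, 0.5, 0.5, 0.5, 0.5])

```text
clock: 4.52
eef_pos: [0.462, 0.0762, 0.03]
tool_rot: [0.05, 0.999, -0.001, 0.001]
ft_force: [-0.2, -3.7, 2.0]
grip_width: 0.0644
```

Emit:
arm_command(translation=[[0, 1.4, 0], [0.1, 2.8, 0], [0.1, 4.0, 0], [0.1, 5.0, 0], [0.1, 5.0, 0]], turn=[0, 0, 0, 0, 0], hand=[0.5, 0.5, 0.5, 0.5, 0.5])

```text
clock: 4.93
eef_pos: [0.4662, 0.128, 0.03]
tool_rot: [0.049, 0.999, 0.001, 0.001]
ft_force: [-1.6, 1.0, 3.4]
grip_width: 0.0644
```

Emit:
arm_command(translation=[[0, 0, 0], [0, 0, 0], [0, 0, 0], [0, 0, 0], [0, 0, 0]], turn=[0, 0, 0, 0, 0], hand=[0.3, 0.15, 0, 0, 0])

```text
clock: 5.35
eef_pos: [0.4653, 0.1251, 0.029]
tool_rot: [0.05, 0.999, -0.0, -0.0]
ft_force: [-0.3, 0.7, 0.7]
grip_width: 0.0854
```

Emit:
arm_command(translation=[[0, 0, -1], [0, 0, -3], [0, 0, -6], [0, 0, -9], [0, 0, -12]], turn=[0, 0, 0, 0, 0], hand=[0, 0, 0, 0, 0])

```text
clock: 5.77
eef_pos: [0.4652, 0.1252, 0.1511]
tool_rot: [0.05, 0.999, -0.0, -0.0]
ft_force: [1.4, -0.3, 0.9]
grip_width: 0.0854
```

```bash
python3 - <<'E'
from m import *
for c in("side","top"):
    p,d=camera(c);cv2.imwrite(f"pics/{c}1.png",p[:,:,::-1]);P=grid(c,d>0,d=d)
    near=np.hypot(*(P[:,:2]-(.466,.126)).T)<.045
    Q=P[near&(P[:,2]>.061)&(P[:,2]<.072)]
    if len(Q):print(c,len(Q),Q.mean(0).round(4),((Q.max(0)+Q.min(0))/2).round(4),np.ptp(Q,axis=0).round(4))
a=cv2.imread("pics/side1.png")[100:320,130:400];cv2.imwrite("pics/c.png",cv2.resize(a,None,fx=2.5,fy=2.5,interpolation=cv2.INTER_CUBIC))
E
python3 go.py .452 .300 .16 1.327
```

```text
side 267 [0.4686 0.1217 0.0648] [0.4732 0.1261 0.0666] [0.0739 0.0677 0.0107]
top 1 [0.4653 0.0973 0.0636] [0.4653 0.0973 0.0636] [0. 0. 0.]
trans cm [ 3.45 17.12 -0.45] turn 0.144 pos [0.4692 0.1263 0.1552] yaw 1.471 F [1.3 0.4 0.3] w 0.0855 t 5.8667
```

View pics/c.png

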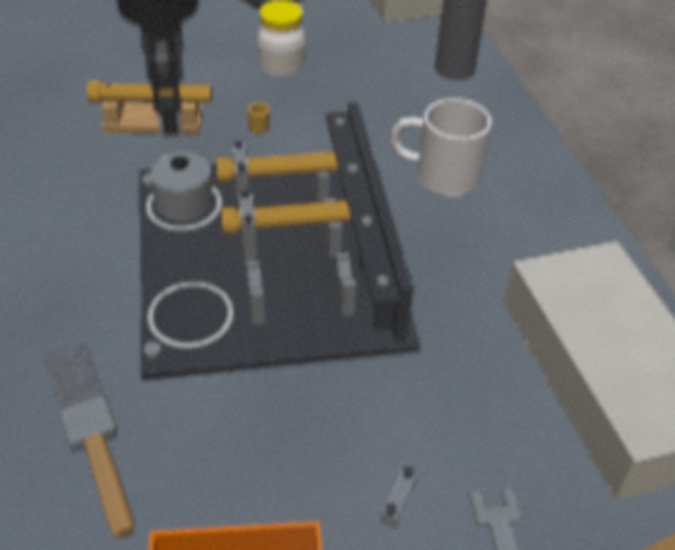

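Emit:
arm_command(translation=[[0.7, 3.5, 0], [1.5, 7, 0], [2.2, 10.5, 0], [3, 14, 0], [3.5, 17.2, 0]], turn=[0.03, 0.06, 0.09, 0.12, 0.144], hand=[0, 0, 0, 0, 0])

```text
clock: 6.28
eef_pos: [0.447, 0.3016, 0.1493]
tool_rot: [0.122, 0.992, -0.0, -0.0]
ft_force: [0.3, -0.0, 0.1]
grip_width: 0.0851
```

```bash
python3 go.py .4539 .2993 .041 1.327
```

```text
trans cm [-0.73 -0.05 10.82] turn -0.001 pos [0.447  0.3016 0.1493] yaw 1.326 F [ 0.3 -0.   0.1] w 0.0851 t 6.2833
```

Emit:
arm_command(translation=[[0, 0, 3], [0, 0, 6], [0, 0, 6], [0, 0, 6]], turn=[0, 0, 0, 0], hand=[0, 0, 0, 0])

```text
clock: 6.62
eef_pos: [0.4461, 0.2989, 0.0877]
tool_rot: [0.122, 0.993, -0.002, -0.002]
ft_force: [-0.0, -0.3, -0.0]
grip_width: 0.0854
```

```bash
python3 go.py .4539 .2993 .041 1.327; python3 - <<'E'
from m import *
for c in ("side","top","side","top","side"):
    p,d=camera(c);o=get_obs();print(o["eef_pos"].round(4),np.abs(o["joint_vel"]).max().round(4))
cv2.imwrite("pics/side2.png",p[:,:,::-1])
cv2.imwrite("pics/d.png",cv2.resize(p[90:200,140:280,::-1],None,fx=5,fy=5,interpolation=cv2.INTER_CUBIC))
E
```

```text
trans cm [-0.77  0.24  4.67] turn -0.0 pos [0.4461 0.2989 0.0877] yaw 1.327 F [-0.  -0.3 -0. ] w 0.0854 t 6.6167
[0.4476 0.2996 0.0894] 0.0347
[0.4486 0.3001 0.0906] 0.0188
[0.4491 0.3004 0.0911] 0.0088
[0.4493 0.3005 0.0913] 0.0055
[0.4492 0.3005 0.0913] 0.0059
```

View pics/d.png

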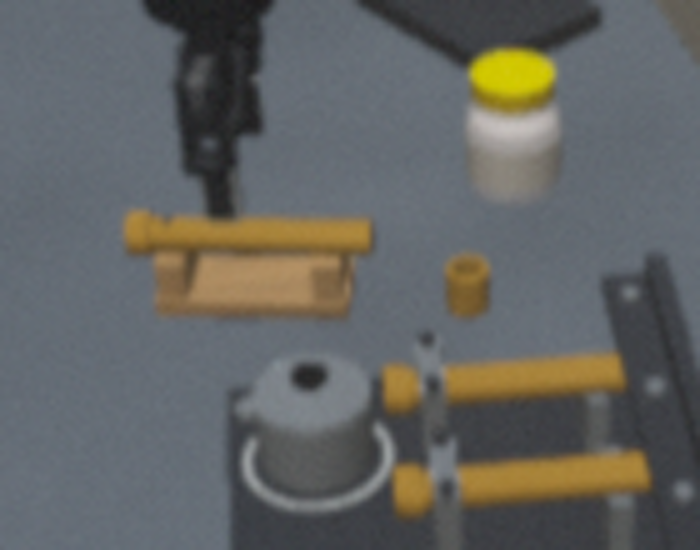

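Emit:
arm_command(translation=[[-0.5, 0, 2], [-0.5, 0, 4], [-0.5, 0, 5], [-0.5, 0, 5], [-0.5, 0, 5]], turn=[0, 0, 0, 0, 0], hand=[0, 0, 0.2, 0.35, 0.5])

```text
clock: 7.28
eef_pos: [0.4527, 0.2988, 0.0396]
tool_rot: [0.122, 0.993, -0.0, -0.0]
ft_force: [0.2, -0.6, 1.5]
grip_width: 0.0516
```

Emit:
arm_command(translation=[[0, 0, 0], [0, 0, 0], [0, 0, 0], [0, 0, 0], [0, 0, 0]], turn=[0, 0, 0, 0, 0], hand=[0.6, 0.7, 0.8, 0.9, 1.0])

```text
clock: 7.7
eef_pos: [0.4543, 0.3011, 0.0411]
tool_rot: [0.121, 0.993, 0.002, 0.002]
ft_force: [1.0, 5.6, 4.6]
grip_width: 0.0202
```

Emit:
arm_command(translation=[[0, 0, 0], [0, 0, 0], [0, 0, 0]], turn=[0, 0, 0], hand=[1, 1, 1])

```text
clock: 7.95
eef_pos: [0.4543, 0.3011, 0.0411]
tool_rot: [0.121, 0.993, 0.002, 0.002]
ft_force: [0.3, 4.5, 5.3]
grip_width: 0.0201
```

Emit:
arm_command(translation=[[0, 0, -1.5], [0, 0, -4], [0, 0, -7], [0, 0, -10], [0, 0, -11]], turn=[0, 0, 0, 0, 0], hand=[1, 1, 1, 1, 1])

```text
clock: 8.37
eef_pos: [0.454, 0.2991, 0.1531]
tool_rot: [0.122, 0.993, 0.001, 0.002]
ft_force: [0.4, 0.1, -0.0]
grip_width: 0.0201
```

```bash
python3 go.py .5412 -.0462 .152 1.471
```

```text
trans cm [-16.81 -31.4    0.1 ] turn -0.144 pos [0.454  0.2991 0.1531] yaw 1.327 F [ 0.4  0.1 -0. ] w 0.0201 t 8.3667
```

Emit:
arm_command(translation=[[-1.7, -3.1, 0], [-3.4, -6.3, 0], [-5.1, -9.4, 0], [-6.8, -12.6, 0], [-8.5, -15.7, 0]], turn=[0, 0, 0, 0, 0], hand=[1, 1, 1, 1, 1])

```text
clock: 8.78
eef_pos: [0.496, 0.1238, 0.148]
tool_rot: [0.121, 0.993, -0.001, -0.001]
ft_force: [0.3, 0.5, -1.3]
grip_width: 0.0202
```

Emit:
arm_command(translation=[[-1.7, -3.1, 0], [-3.4, -6.3, 0], [-5.1, -9.4, 0], [-6.8, -12.6, 0], [-8.3, -15.7, 0]], turn=[-0.03, -0.06, -0.09, -0.12, -0.144], hand=[1, 1, 1, 1, 1])

```text
clock: 9.2
eef_pos: [0.5388, -0.0486, 0.1479]
tool_rot: [0.049, 0.999, -0.001, -0.002]
ft_force: [0.7, 0.6, -1.6]
grip_width: 0.0201
```

Emit:
arm_command(translation=[[0, 0, 3], [0, 0, 4], [0, 0, 4], [0, 0, 4], [0, 0, 4]], turn=[0, 0, 0, 0, 0], hand=[1, 1, 1, 1, 1])

```text
clock: 9.62
eef_pos: [0.5398, -0.0454, 0.1096]
tool_rot: [0.049, 0.999, -0.0, -0.0]
ft_force: [0.3, 0.1, -1.0]
grip_width: 0.0201
```

```bash
python3 - <<'E'
from m import *
o=get_obs();print(o["eef_pos"].round(4),o["ft_force"].round(1))
for c in("side","top"):
    p,d=camera(c);cv2.imwrite(f"pics/{c}3.png",p[:,:,::-1]);comps(c,p,d,.095,.14)
    r=spot_point(c,"plain_end");print([(q["location"],q["conf"],px2w(c,q["location"],z=.117).round(4)) for q in r])
print(get_obs()["eef_pos"].round(4))
a=cv2.imread("pics/side3.png")[140:270,180:330];cv2.imwrite("pics/e.png",cv2.resize(a,None,fx=4.5,fy=4.5,interpolation=cv2.INTER_CUBIC))
E
python3 go.py .5412 -.0462 .112 1.471
```

```text
[ 0.5398 -0.0454  0.1096] [ 0.3  0.1 -1. ]
side comp n 326 mid [ 0.5834 -0.0582] len 0.0571 ang -0.046 zmed/max [0.1219 0.1285]
side comp n 310 mid [ 0.4958 -0.0488] len 0.0644 ang -0.0489 zmed/max [0.1227 0.1303]
side comp n 6736 mid [ 0.8316 -0.4317] len 0.1979 ang 0.8909 zmed/max [0.107  0.1209]
[([188.8, 270.8], 0.95, array([ 0.6112, -0.0513,  0.117 ]))]
top comp n 1357 mid [ 0.9277 -0.5053] len 0.2277 ang 1.5639 zmed/max [0.1008 0.1167]
[]
[ 0.5406 -0.0456  0.1104]
trans cm [-0.06 -0.06 -0.16] turn 0.001 pos [ 0.5406 -0.0456  0.1104] yaw 1.472 F [ 0.5 -0.3 -1.7] w 0.0204 t 9.8167
```

View pics/e.png

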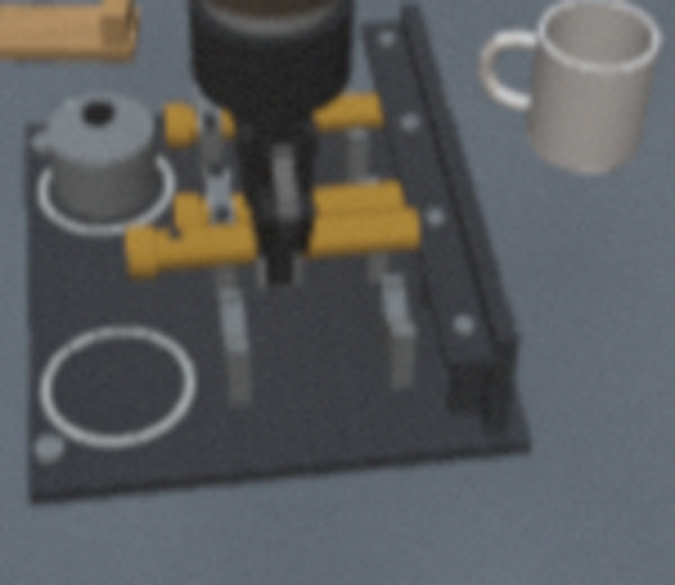

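Emit:
arm_command(translation=[[0.1, 0, 2], [0.1, 0, 3.5], [0.1, 0, 4.6], [0.1, 0, 5.2], [0.1, 0, 5.2]], turn=[0, 0, 0, 0, 0], hand=[1, 1, 1, 1, 1])

```text
clock: 10.23
eef_pos: [0.5381, -0.0458, 0.0564]
tool_rot: [0.05, 0.999, 0.0, -0.001]
ft_force: [0.1, -0.5, -2.4]
grip_width: 0.0199
```

Emit:
arm_command(translation=[[0, 0, 0.1], [0, 0, 0.2], [0, 0, 0.3], [0, 0, 0.3]], turn=[0, 0, 0, 0], hand=[1, 1, 1, 1])

```text
clock: 10.57
eef_pos: [0.5394, -0.0462, 0.0549]
tool_rot: [0.05, 0.999, -0.0, 0.001]
ft_force: [0.5, 0.4, -1.9]
grip_width: 0.0202
```

Emit:
arm_command(translation=[[0, 0, 0.1], [0, 0, 0.1], [0, 0, 0.2], [0, 0, 0.2], [0, 0, 0.2]], turn=[0, 0, 0, 0, 0], hand=[1, 1, 1, 1, 1])

```text
clock: 10.98
eef_pos: [0.5394, -0.0462, 0.0535]
tool_rot: [0.05, 0.999, -0.0, 0.001]
ft_force: [-2.1, 0.3, 5.3]
grip_width: 0.0202
```

Emit:
arm_command(translation=[[0, 0, 0.1], [0, 0, 0.1], [0, 0, 0.1], [0, 0, 0.1]], turn=[0, 0, 0, 0], hand=[1, 1, 1, 1])

```text
clock: 11.32
eef_pos: [0.5394, -0.0462, 0.0534]
tool_rot: [0.05, 0.999, -0.0, 0.001]
ft_force: [-4.1, 0.7, 11.2]
grip_width: 0.0199
```

Emit:
arm_command(translation=[[0, 0, -0.1], [-0.4, 0, -0.1], [-0.8, 0, -0.1], [-1.2, 0, -0.1], [-1.5, 0, -0.1]], turn=[0, 0, 0, 0, 0], hand=[1, 1, 1, 1, 1])

```text
clock: 11.73
eef_pos: [0.5508, -0.0467, 0.053]
tool_rot: [0.05, 0.999, 0.001, -0.003]
ft_force: [-10.9, 3.5, 13.2]
grip_width: 0.0203
```

Emit:
arm_command(translation=[[0, 0, 0], [0, 0, 0]], turn=[0, 0], hand=[1, 1])

```text
clock: 11.9
eef_pos: [0.5519, -0.0468, 0.0531]
tool_rot: [0.05, 0.999, 0.001, -0.002]
ft_force: [-8.4, 2.6, 10.5]
grip_width: 0.0203
```

Emit:
arm_command(translation=[[0, 0, -0.1], [0, 0, -0.1], [-0.1, 0, -0.1], [-0.2, 0, -0.1], [-0.2, 0, -0.1]], turn=[0, 0, 0, 0, 0], hand=[1, 1, 1, 1, 1])

```text
clock: 12.32
eef_pos: [0.5558, -0.0473, 0.0532]
tool_rot: [0.05, 0.999, 0.001, -0.0]
ft_force: [-3.0, 4.6, 4.6]
grip_width: 0.0202
```

Emit:
arm_command(translation=[[-0.1, 0, 0], [-0.2, 0, 0], [-0.3, 0, 0], [-0.3, 0, 0]], turn=[0, 0, 0, 0], hand=[1, 1, 1, 1])

```text
clock: 12.65
eef_pos: [0.5587, -0.0476, 0.0532]
tool_rot: [0.05, 0.999, 0.001, -0.0]
ft_force: [-3.2, 3.2, 3.9]
grip_width: 0.0205
```

Emit:
arm_command(translation=[[-0.1, 0, 0], [-0.2, 0, 0], [-0.3, 0, 0], [-0.3, 0, 0]], turn=[0, 0, 0, 0], hand=[1, 1, 1, 1])

```text
clock: 12.98
eef_pos: [0.559, -0.0476, 0.0531]
tool_rot: [0.05, 0.999, 0.001, -0.003]
ft_force: [-9.1, 4.3, 9.2]
grip_width: 0.02
```

Emit:
arm_command(translation=[[-0.1, 0, 0], [-0.2, 0, 0], [-0.3, 0, 0], [-0.3, 0, 0]], turn=[0, 0, 0, 0], hand=[1, 1, 1, 1])

```text
clock: 13.32
eef_pos: [0.5611, -0.0478, 0.0531]
tool_rot: [0.05, 0.999, 0.001, -0.004]
ft_force: [-11.6, 4.7, 11.5]
grip_width: 0.0201
```

Emit:
arm_command(translation=[[-0.1, 0, -0.1], [-0.2, 0, -0.1], [-0.3, 0, -0.1], [-0.4, 0, -0.1], [-0.4, 0, -0.1]], turn=[0, 0, 0, 0, 0], hand=[1, 1, 1, 1, 1])

```text
clock: 13.73
eef_pos: [0.5643, -0.0481, 0.0531]
tool_rot: [0.05, 0.999, 0.001, -0.005]
ft_force: [-11.4, 5.1, 7.9]
grip_width: 0.0204
```

Emit:
arm_command(translation=[[-0.1, 0, 0], [-0.2, 0, 0], [-0.3, 0, 0], [-0.3, 0, 0]], turn=[0, 0, 0, 0], hand=[1, 1, 1, 1])

```text
clock: 14.07
eef_pos: [0.5664, -0.0483, 0.0531]
tool_rot: [0.05, 0.999, 0.001, -0.006]
ft_force: [-13.3, 4.7, 10.0]
grip_width: 0.0204
```

Emit:
arm_command(translation=[[-0.1, 0, 0], [-0.2, 0, 0], [-0.2, 0, 0], [-0.2, 0, 0]], turn=[0, 0, 0, 0], hand=[1, 1, 1, 1])

```text
clock: 14.4
eef_pos: [0.5667, -0.0483, 0.0531]
tool_rot: [0.05, 0.999, 0.001, -0.007]
ft_force: [-18.1, 5.3, 12.5]
grip_width: 0.0203
```

Emit:
arm_command(translation=[[-0.1, 0, 0], [-0.2, 0, 0], [-0.2, 0, 0], [-0.2, 0, 0]], turn=[0, 0, 0, 0], hand=[1, 1, 1, 1])

```text
clock: 14.73
eef_pos: [0.5668, -0.0483, 0.053]
tool_rot: [0.05, 0.999, 0.001, -0.009]
ft_force: [-22.1, 7.1, 16.9]
grip_width: 0.0201
```

Emit:
arm_command(translation=[[0, 0, -0.05], [0, 0, -0.1], [0, 0, -0.1], [0, 0, -0.1], [0, 0, -0.1]], turn=[0, 0, 0, 0, 0], hand=[1, 1, 1, 1, 1])

```text
clock: 15.15
eef_pos: [0.5667, -0.0484, 0.0531]
tool_rot: [0.05, 0.999, 0.001, -0.009]
ft_force: [-20.4, 5.9, 11.9]
grip_width: 0.0203
```

Emit:
arm_command(translation=[[0, 0, 0], [0, 0, 0], [0, 0, 0], [0, 0, 0], [0, 0, 0]], turn=[0, 0, 0, 0, 0], hand=[1, 1, 1, 1, 1])

```text
clock: 15.57
eef_pos: [0.5667, -0.0484, 0.0531]
tool_rot: [0.05, 0.999, 0.001, -0.009]
ft_force: [-20.3, 5.2, 11.5]
grip_width: 0.0201
```

```bash
python3 - <<'E'
from m import *
for c in("side",):
    p,d=camera(c);cv2.imwrite(f"pics/{c}4.png",p[:,:,::-1]);comps(c,p,d,.052,.08)
o=get_obs();print(o["eef_pos"].round(4),o["ft_force"].round(1))
u=np.array([.995,-.0998]);v=np.array([.0998,.995])
P=grid(c,d>0,d=d);k=(np.hypot(*(P[:,:2]-(.472,.124)).T)<.05)&(P[:,2]>.072)&(P[:,2]<.082);print("knob",P[k].mean(0).round(4) if k.any() else None)
a=cv2.imread("pics/side4.png")[140:270,180:330];cv2.imwrite("pics/f.png",cv2.resize(a,None,fx=4.5,fy=4.5,interpolation=cv2.INTER_CUBIC))
E
```

```text
side comp n 63 mid [0.5072 0.0301] len 0.018 ang 0.193 zmed/max [0.0678 0.0753]
side comp n 94 mid [0.5493 0.0285] len 0.0308 ang -0.0745 zmed/max [0.0659 0.0719]
side comp n 105 mid [ 0.6036 -0.0608] len 0.0347 ang -0.01 zmed/max [0.0656 0.0716]
side comp n 230 mid [ 0.5231 -0.0512] len 0.065 ang -0.0812 zmed/max [0.0663 0.0754]
side comp n 6622 mid [ 0.8349 -0.4469] len 0.2222 ang 0.2765 zmed/max [0.068  0.0799]
[ 0.5667 -0.0484  0.0531] [-20.    4.9  10.9]
knob [0.4779 0.1228 0.0753]
```

View pics/f.png

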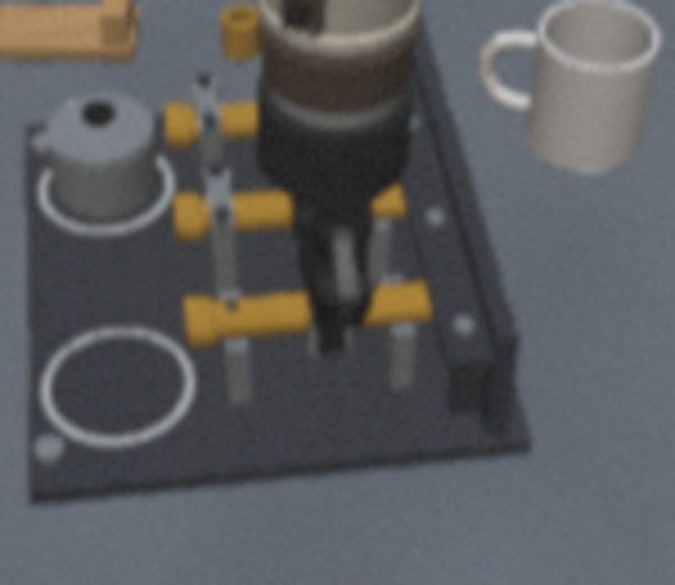

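```bash
python3 -c "
from workcell import *
print(job_done())"
```

```text
the job is handed in; nothing more can be done
None
```

The flux pot is on the other painted ring and the tube lies in the empty bay, pressed home against the spring stop, with the gripper still holding it. I handed the job in at about 16 s of the 58 s allowed. The hand-in gives no verdict, so the points below are my own checks.

- **Pot:** I gripped it low and slid it across without lifting it. In the pictures it stands upright on the free ring, about 2–3 mm off its centre against the 15 mm allowed. One last depth reading of its knob came out about 12 mm off. I put that down to a nearby clamp being caught in the reading, since the picture disagreed, and did not measure it again.
- **Tube:** I lowered it into both V supports, with contact at the expected height, then pushed it in by feel. The stop began to move at about x = 0.559 m and gave way for 8 mm. At x = 0.5667 m it stalled hard, as expected for fully in.
- **Final hold:** The push on the tube is steady at about 20 N, with about 11 N pressing down; the highest push I read was about 23 N. The last picture shows the tube parallel to the others, its plain end under the lip and its collar at the open front. The collar end measured about 49 mm in front of the bay origin, where 50 mm was expected.
- **Other things:** The gripper stayed clear of the other things on the bench, and none looked moved in the pictures I viewed. I did not measure their positions again at the end.

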